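# Pack a fittings order into the bin

### The arm

A 7-joint arm with a two-finger parallel gripper is mounted at the origin on the work surface. World frame = base frame: x ahead of the robot, y to its left, z up, the work surface at z = 0. Lengths are in mm, angles in rad, forces in N, time in s.
With the tool pointing down it reaches from about 400 to 900 mm from the base axis. Payload 5.6 kg.
Tool frame: the origin (TCP) lies midway between the tips of the shut fingers; the grasp point (between the pads) lies 19 mm behind it; z points along the fingers, y is the line along which they close (so a half turn about z gives the same grasp; the last joint's range is limited). The gripper opens to 92 mm and grips with 3 to 60 N. Pads are 20 mm wide; open, the fingers measure 128 mm over their backs; the gripper's body (75 mm by 189 mm) begins 69 mm behind the grasp point.
Start: joints at [1.269, 0.468, -0.012, 1.603, 0.006, 1.071, -0.056], TCP at [166.306, -628.372, 214.592] pointing down, gripper open.
Joint ranges: [-2.53, 2.53], [-0.31, 2.02], [-1.57, 1.55], [0.28, 2.44], [-1.29, 4.43], [0.15, 1.84], [-2.92, 2.92]. Speed limits (rad/s): [2.57, 2.57, 3.14, 3.14, 3.14, 3.14, 3.14].

### API

Orientations are given as a rotation vector (axis times angle).
In Python, from cell import robot, grip, kin, viewer gives the robot as it stands. Calls block until the motion is done:
- robot.movep(position, orientation): joint-space move of the TCP to a pose.
- robot.servo_line(position, feed=150, rotation=None): straight line of the TCP; rotation=None keeps the orientation; feed is the mean speed in mm/s.
- robot.goto_joints(angles): joint-space move.
- grip(opening, newtons=None): opening from 0.0 (shut) to 1.0 (fully open); newtons is the grip in N (None keeps the last); returns when the fingers have stopped.
- robot.hold(seconds).
- kin.ik(position, orientation): joint angles nearest the present ones, or None.
- robot.observe(): the state.
- viewer.read_camera(name): name is "side" or "top" or "wrist"; returns the picture (384x512x3 uint8, red, green, blue); there is no depth.
- viewer.camera_info(name): a dict with "camera_matrix" (3x3 intrinsics, pixels), "k1" (the pictures are not rectified: a ray, as slopes to the right and down, at radius r is drawn at 1 + k1 r^2 times it, then the intrinsics apply), "R" (3x3) and "t" (3): a world point X has camera coordinates R X + t. Camera axes: x right, y down, z forward; pixel columns grow to the right and rows downward; lengths in mm; the calibration is good to about 2 mm. A picture is of the moment at which its call begins: read the wrist's pose just before it. camera_info takes no time and is no camera call; for the wrist camera it gives the pose at the moment of the call.
A pose or a line that the arm cannot do raises robot.IKError and nothing moves.
- robot.job_done(): hands the job in; it is judged then, once.
Trained networks look in the newest picture that a camera, given by its name, has taken for a name from the list of things; names that differ only in an ending like _2 or _b are one class to them, and where a whole thing is asked for, a point or a joint stands for the part that bears it (a point fixed in the world has none). Each returns a list of dicts, best first, with "confidence" (0 to 1); they miss things now and then, are a little off and sometimes report something else, mostly with a low value. They report only what shows in the picture. A call takes as long as a camera call.
- viewer.silhouettes(name, camera): "mask" (384x512 bool, what is visible of it).
- viewer.pinpoint(name, camera): "at" ([x, y, z] in mm, in the coordinates of the camera as it stood for that picture, good to about 4 mm: a listed point, or the origin of a listed thing).
The state is a dict: "t": time; "joints": joint angles; "joint_velocities": joint speeds; "joint_torque": joint torques, N m; "tcp_pos": TCP position; "tcp_rot": TCP orientation; "contact_force": force on the tool from outside, world axes, zero at the start; "wrist_torque": the same for the moment, N m; "grip_width": opening from 0.0 (shut) to 1.0 (fully open); "grip_force": force on a finger pad.
Only numpy, scipy, OpenCV 4.12 (cv2) and the standard library are available. Lean on these libraries where they do the work, as an engineer would, in place of code of your own. Each camera call takes 0.05 s, during which the arm holds its last target. There are 200 camera calls.

### The job

Pack this order: lay the spanner and the T-handled valve in the empty black bin without dropping them, and then carry the tray over and tip its three brass couplings in with them, without the gripper touching the couplings. All of it must lie inside the bin, below the rim; finally set the empty tray back down level on its rubber mat, and leave the other things on the bench where they are.

Things in the scene. Friction and masses are not known exactly. Their poses are not given: they have to be found in the camera images.
- bin: (All sizes here in mm.) Open black plastic bin, fixed to the bench, 270 (x) x 210 (y) x 85 high outside, walls and floor 5 thick, so 260 x 200 inside. Origin at the centre of its underside, z up. It starts empty.
- mat: Black rubber mat, fixed, 220 (x) x 190 (y) x 4 thick; the tray's place. Origin at the centre of its underside.
- tray: Loose sheet-aluminium tray, 150 (x) x 140 (y), floor 4 thick, side and back walls 4 thick rising to 30 (back 32) above its underside; open (no wall) at the -x end, over which the couplings slide off. 0.2 kg empty. At the +x end a flat upright tab to grip: 8 thick in x, 60 wide in y, its middle at x = +79, top at 86 above the underside. Origin at the centre of the underside.
- tray_tab (a point): Point to grip on the tray's upright tab (8 thick along tray x, 60 wide along y): middle of the tab, 70 above the tray's underside, 16 below the tab's top. Axes as the tray's.
- tray_lip (a point): Middle of the tray's open edge (-x end), on the floor surface.
- spanner: Plain steel spanner lying flat, about 190 long in x, shank 15 wide (y) and 10 thick, open jaw (40 wide) at +x, ring end (30 across) at -x. Origin under the middle of the shank; centre of mass within 15 mm of it.
- spanner_jaw (a point): Point in the spanner's jaw end, 85 mm from its origin along +x.
- spanner_ring (a point): Point in the spanner's ring end, 78 mm from its origin along -x.
- valve: Brass ball valve standing on the bench, body 88 (x) x 36 (y) x 36 high, with a steel T handle on top of a short stem: bar 60 long in x, 12 thick in y, from 46 to 70 above the underside. About 0.28 kg. Origin at the centre of the underside.
- valve_grip (a point): Middle of the valve's T handle, 58 above its underside; grip across y.
- coupling0_mid (a point): Centre of brass hexagonal coupling 0: 60 long (x), 34 across flats, 39 across corners, about 0.1 kg; starts lying in the tray, length along tray x, side by side, its centre 21 above the tray's underside. x along its length.
- coupling1_mid (a point): Centre of brass hexagonal coupling 1: 60 long (x), 34 across flats, 39 across corners, about 0.1 kg; starts lying in the tray, length along tray x, side by side, its centre 21 above the tray's underside. x along its length.
- coupling2_mid (a point): Centre of brass hexagonal coupling 2: 60 long (x), 34 across flats, 39 across corners, about 0.1 kg; starts lying in the tray, length along tray x, side by side, its centre 21 above the tray's underside. x along its length.
- elbow: Bystander: brass pipe elbow, arms 60 long, 36 high. Origin under its corner.
- screwdriver: Bystander: screwdriver lying down, about 200 long. Origin under it.
- tape_roll: Bystander: paper-coloured tape roll lying flat, 90 across, 25 high. Origin under its centre.
- spray_can: Bystander: white spray can, 60 across, 150 high. Origin under its centre.
- jar: Bystander: pale jar, 70 across, 90 high. Origin under its centre.
- coupling0: The same coupling as point coupling0_mid; this origin is in the middle of its underside as it lies in the tray.
- coupling1: The same coupling as point coupling1_mid; this origin is in the middle of its underside as it lies in the tray.
- coupling2: The same coupling as point coupling2_mid; this origin is in the middle of its underside as it lies in the tray.

How it is judged:
By the outcome, as a careful person would: the job done as asked, in the order asked, and still so for the second after the job is handed in, with the robot touching nothing.
It also fails if it takes over 72 s, if anything falls off the work surface, if the arm or the gripper's body presses on something with over 40 N, if the wrist force passes 120 N, or if a joint passes its speed limit or range.

## Working session

There is one attempt and no reset: what is moved stays moved. The work goes in short steps, each a Python script; the robot and the scene stay as the last script left them, time stands still between calls to the robot, and variables do not carry over. Pictures are saved under pics/ and viewed, at most 10 in all, crops included, and the job is handed in when it is done.

```bash
ls; mkdir -p pics; cat > h.py <<'E'
import numpy as np, cv2
from scipy.spatial.transform import Rotation as Rn
from cell import robot, grip, kin, viewer
def cam2w(p,c):
    i=viewer.camera_info(c); return np.array(i["R"]).T@(np.array(p)-np.array(i["t"]))
def pts(names,c):
    for n in names:
        r=viewer.pinpoint(n,c)
        print(c,n,[(np.round(cam2w(d["at"],c)).tolist(),round(d["confidence"],2)) for d in r[:3]])
def proj(X,c):
    i=viewer.camera_info(c); K=np.array(i["camera_matrix"]); p=np.array(i["R"])@X+np.array(i["t"]); s=p[:2]/p[2]; s=s*(1+i["k1"]*(s@s)); return K[:2,:2]@s+K[:2,2]
def unproj(uv,z,c):
    i=viewer.camera_info(c); K=np.array(i["camera_matrix"]); R=np.array(i["R"]); t=np.array(i["t"])
    d=np.linalg.solve(K[:2,:2],np.array(uv,float)-K[:2,2]); s=d.copy()
    for _ in range(20): s=d/(1+i["k1"]*(s@s))
    r=R.T@np.array([s[0],s[1],1]); o=-R.T@t; return o+r*(z-o[2])/r[2]
def down(yaw): # tool z down; tool y axis at angle yaw(world)
    y=np.array([np.cos(yaw),np.sin(yaw),0]); z=np.array([0,0,-1.]); return Rn.from_matrix(np.c_[np.cross(y,z),y,z])
E
python3 - <<'E'
from h import *
for c in("top","side"):
    im=viewer.read_camera(c); cv2.imwrite(f"pics/{c}0.png",im[:,:,::-1])
    pts(["bin","mat","tray","tray_tab","tray_lip","spanner","spanner_jaw","spanner_ring","valve","valve_grip","coupling0_mid","elbow","screwdriver","tape_roll","spray_can","jar"],c)
o=robot.observe();print(o)
E
```

```text
pics
top bin [([527.0, 272.0, 1.0], 0.71), ([387.0, -0.0, 8.0], 0.18)]
top mat []
top tray [([460.0, -2.0, 9.0], 0.83)]
top tray_tab [([545.0, -4.0, 80.0], 0.57)]
top tray_lip [([391.0, 1.0, 4.0], 0.66)]
top spanner [([529.0, -256.0, 2.0], 0.73)]
top spanner_jaw [([610.0, -281.0, 11.0], 0.93)]
top spanner_ring [([454.0, -236.0, 5.0], 0.81)]
top valve [([462.0, -3.0, 6.0], 0.68), ([469.0, -373.0, -0.0], 0.66), ([624.0, 488.0, 2.0], 0.61)]
top valve_grip [([468.0, -373.0, 63.0], 0.83)]
top coupling0_mid [([453.0, -41.0, 29.0], 0.6)]
top elbow [([656.0, -354.0, 0.0], 0.62), ([453.0, -44.0, 8.0], 0.19)]
top screwdriver [([753.0, -111.0, -1.0], 0.73)]
top tape_roll [([756.0, 265.0, -3.0], 0.68)]
top spray_can [([624.0, 487.0, -0.0], 0.74), ([386.0, 1.0, 5.0], 0.68)]
top jar [([785.0, 92.0, 4.0], 0.62), ([445.0, 2.0, 24.0], 0.29)]
side bin [([523.0, 274.0, 1.0], 0.97), ([541.0, -6.0, 77.0], 0.48)]
side mat [([479.0, 0.0, 2.0], 0.82)]
side tray [([460.0, -2.0, 3.0], 0.64)]
side tray_tab [([544.0, -6.0, 75.0], 0.69)]
side tray_lip [([387.0, 1.0, 6.0], 0.86)]
side spanner [([527.0, -259.0, -3
[... 634 characters left out ...]
ray([ 1.26899971,  0.46749922, -0.0115581 ,  1.60269   ,  0.00598107,
        1.07140237, -0.05627453]), 'joint_velocities': array([ 0.00068476, -0.00159903, -0.00055124, -0.00091057,  0.0001496 ,
       -0.00076428,  0.00084263]), 'joint_torque': array([ 3.63529716e-04, -5.20418286e+01, -1.21195876e-02, -2.44051623e+01,
       -5.66116464e-02,  1.14737297e-02,  3.22593723e-05]), 'tcp_pos': array([ 166.28787185, -628.38263887,  214.59699431]), 'tcp_rot': array([ 3.11530462e+00,  4.05233855e-01, -5.47306495e-05]), 'contact_force': array([ 0.5612355 , -0.30742846, -0.05912328]), 'wrist_torque': array([-0.00715314,  0.0194175 ,  0.00914222]), 'grip_force': 0.0, 'grip_width': 1.0003448388695482}
```

View pics/top0.png

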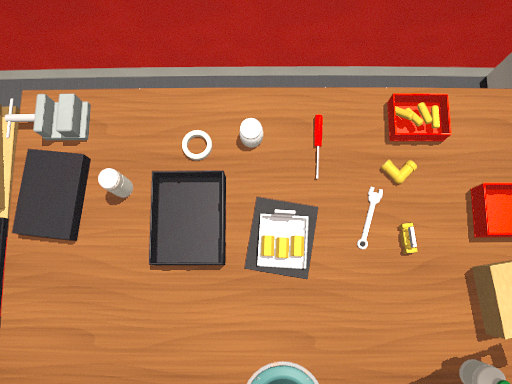

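View pics/side0.png

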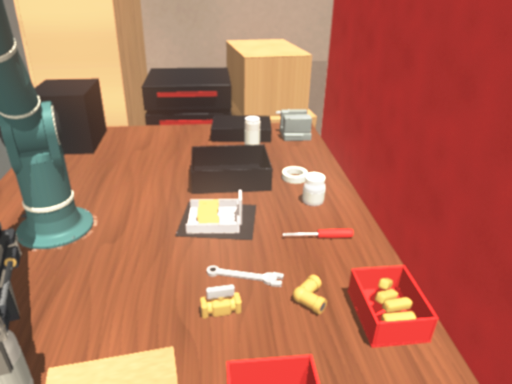

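Top view: black bin at about (188,220), tray on its mat at (283,240) with tab at (285,213), spanner from (375,190) to (362,243), valve at (409,238). The side view agrees, and the bin is empty. Next I take a closer look with the wrist camera, over the valve and spanner first.

```bash
python3 - <<'E'
from h import *
o=down(np.radians(73.5)).as_rotvec(); o2=down(np.radians(-106.5)).as_rotvec()
for q in(o,o2): print(kin.ik([500,-310,330],q), kin.ik([527,-258,4+5],q))
# tip feasibility
S=Rn.from_matrix
for yawd in (0,-2,15,30,45,180):
  for tilt in (45,55,65):
    for fl in(0,180):
      y=np.radians(yawd)
      base=down(y+np.radians(fl))
      T=Rn.from_euler('z',y)*Rn.from_euler('y',-np.radians(tilt))*Rn.from_euler('z',-y)
      Rt=(T*base)
      lip=np.array([515,272,105.]); Rtray=Rn.from_euler('z',y)*Rn.from_euler('y',-np.radians(tilt))
      tab=lip+Rtray.apply([154,0,66]); tcp=tab+Rt.apply([0,0,19])
      j=kin.ik(tcp,Rt.as_rotvec()); 
      if j is not None: print(yawd,tilt,fl,tcp.round(),np.round(j,2))
robot.movep([500,-310,330],o2)
s=robot.observe();print(s["t"],s["tcp_pos"])
im=viewer.read_camera("wrist"); cv2.imwrite("pics/w1.png",im[:,:,::-1])
pts(["spanner","spanner_jaw","spanner_ring","valve","valve_grip"],"wrist")
for n in("valve","valve_grip","spanner"):
  r=viewer.silhouettes(n,"wrist")
  for d in r[:1]:
    c=max(cv2.findContours(d["mask"].astype(np.uint8),0,1)[0],key=cv2.contourArea)
    P=np.array([unproj(u,60 if n!="spanner" else 10,"wrist")[:2] for u in c[:,0]],np.float32)
    print(n,d["confidence"],cv2.minAreaRect(P))
E
```

```text
[ 1.0063522   0.34912045 -0.65855393  1.58574379  0.22013962  1.28225747
  1.59689172] [ 0.8111638   0.72607916 -0.54973122  1.85182109  0.55343602  0.72076157
  1.22974487]
[ 0.59961435  0.27639832 -0.12671192  1.61268779  0.03629061  1.25480719
 -1.39239431] [ 0.45068765  0.64326413 -0.068318    1.87690831  0.07016463  0.62370821
 -1.51976851]
0 45 0 [591. 272. 247.] [-0.52  0.23 -0.23  2.12  1.35  0.56 -1.85]
0 45 180 [591. 272. 247.] [-0.13  0.3  -0.68  2.1   1.43  0.68  1.27]
0 55 0 [565. 272. 258.] [ 0.25  0.59 -1.31  2.21  1.83  1.18 -2.12]
0 55 180 [565. 272. 258.] [-0.42  0.24 -0.45  2.24  1.71  0.75  0.89]
0 65 0 [537. 272. 264.] [ 0.15  0.67 -1.31  2.32  2.01  1.45 -2.3 ]
0 65 180 [537. 272. 264.] [-0.53  0.28 -0.45  2.35  1.9   0.99  0.61]
-2 45 0 [591. 269. 247.] [-0.53  0.24 -0.23  2.12  1.33  0.59 -1.86]
-2 45 180 [591. 269. 247.] [-0.14  0.31 -0.68  2.09  1.42  0.71  1.25]
-2 55 0 [565. 270. 258.] [ 0.23  0.61 -1.31  2.2   1.82  1.22 -2.13]
-2 55 180 [565. 270. 258.] [-0.24  0.29 -0.67  2.22  1.69  0.85  0.91]
-2 65 0 [537. 271. 264.] [ 0.12  0.69 -1.31  2.31  1.99  1
[... 1053 characters left out ...]
.75 -0.8 ]
3.4333 [ 499.25327648 -311.14051621  329.68940797]
wrist spanner [([528.0, -259.0, -1.0], 0.84)]
wrist spanner_jaw [([527.0, -260.0, -0.0], 0.61), ([446.0, -43.0, 6.0], 0.54)]
wrist spanner_ring [([457.0, -239.0, 5.0], 0.97)]
wrist valve [([473.0, -375.0, 1.0], 0.64)]
wrist valve_grip [([476.0, -373.0, 61.0], 0.81), ([446.0, -45.0, 8.0], 0.68)]
valve 0.61 ((479.67633056640625, -371.6923522949219), (86.57801055908203, 34.17041778564453), 6.326517105102539)
valve_grip 0.8 ((479.8095397949219, -371.37506103515625), (88.63813781738281, 34.968936920166016), 7.107461929321289)
spanner 0.68 ((533.916259765625, -260.739990234375), (42.80599594116211, 190.72207641601562), 72.3937759399414)
```

View pics/w1.png

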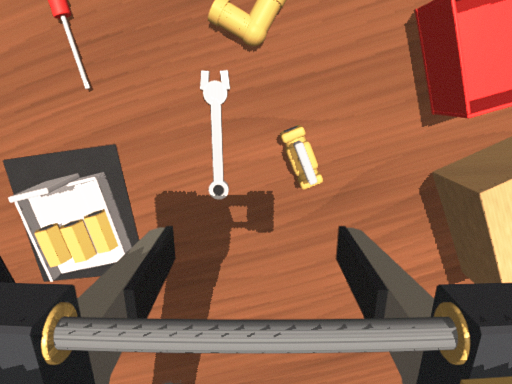

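The wrist view shows the spanner from its jaw at (215,90) to its ring at (218,190), and the valve's bar from (296,144) to (314,185). Next is the spanner.

```bash
python3 - <<'E'
from h import *
a=unproj((296,144),70,"wrist");b=unproj((314,185),70,"wrist"); print("bar",a,b,np.degrees(np.arctan2(*(a-b)[1::-1])))
for uv in((215,95),(218,190)): print(unproj(uv,8,"wrist"))
print("binTop",[unproj(u,85,"top").round().tolist() for u in((150,171),(225,172),(226,268),(149,268))])
o=down(np.radians(-107)).as_rotvec()
grip(0.6)
robot.movep([528,-259,90],o); robot.servo_line([528,-259,3],feed=80)
s=robot.observe();print(s["tcp_pos"],s["contact_force"])
print(grip(0,40)); s=robot.observe();print(s["t"],s["grip_width"]*92,s["grip_force"])
robot.servo_line([528,-259,260],feed=200)
s=robot.observe();print(s["t"],s["grip_width"]*92,s["grip_force"],s["contact_force"])
E
```

```text
bar [ 501.41725493 -367.71877828   70.        ] [ 440.72643383 -377.11064188   70.        ] 8.796706803906659
[ 592.11043019 -278.86946553    8.        ]
[ 455.70055858 -238.41373568    8.        ]
binTop [[660.0, 385.0, 85.0], [657.0, 166.0, 85.0], [382.0, 159.0, 85.0], [381.0, 376.0, 85.0]]
[ 528.45017303 -259.17692065    3.53416723] [0.4343757  0.15087146 0.24898231]
False
7.475 14.186898294673696 39.99396622180939
8.9083 14.469861339371771 39.99360501766205 [-0.22306275  0.45586408 -2.17860932]
```

```bash
cat >> h.py <<'E'
BY=np.radians(1.6)
def binp(x,y,z): return np.r_[Rn.from_euler('z',BY).apply([x,y,0])[:2]+[522,272],z]
E
python3 - <<'E'
from h import *
o=down(np.radians(-88.4)).as_rotvec()
robot.movep(binp(0,55,200),o)
robot.servo_line(binp(0,55,40),feed=160); robot.servo_line(binp(0,55,9.5),feed=50)
s=robot.observe();print(s["t"],s["tcp_pos"],s["contact_force"])
grip(0.3); robot.hold(.1); robot.servo_line(binp(0,55,180),feed=180)
grip(0.5)
v=np.array([471,-373.]); o=down(np.radians(-82)).as_rotvec()
robot.movep(np.r_[v,140],o); robot.servo_line(np.r_[v,40],feed=100)
s=robot.observe();print(s["tcp_pos"],s["contact_force"])
grip(0,40); s=robot.observe();print(s["t"],s["tcp_pos"],s["grip_width"]*92,s["grip_force"],s["contact_force"])
robot.servo_line(np.r_[v,260],feed=200)
s=robot.observe();print(s["t"],s["grip_width"]*92,s["contact_force"],s["wrist_torque"])
im=viewer.read_camera("top"); cv2.imwrite("pics/t2.png",cv2.resize(im[130:300,120:440,::-1],None,fx=2.4,fy=2.4))
E
```

```text
12.9333 [520.45661759 327.20041152   9.45177982] [ 0.3214196  -0.19044001 -2.28496368]
[ 471.53758685 -373.30323515   40.69282018] [ 0.51794591 -0.54095681  0.88207434]
19.2333 [ 471.06576372 -373.11510333   40.1880831 ] 13.915038411588544 40.00056445598602 [-1.07487002 -0.04315997  1.89748188]
20.4833 13.71487332880951 [-0.01776073  0.09574612 -2.78055015] [ 0.00112483 -0.00917111  0.00414405]
```

View pics/t2.png

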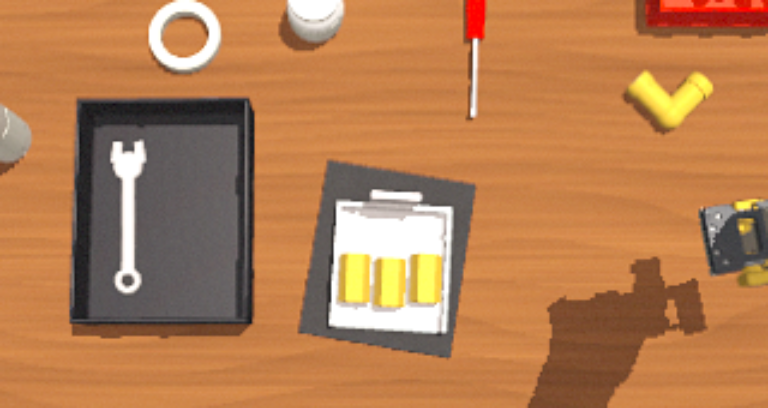

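The crop shows the spanner flat in the bin, from (128,150) to (127,280), and the valve held at the right. Now I place the valve at the bin's +x end.

```bash
python3 - <<'E'
from h import *
c=[]
for a in(1.6,181.6):
    o=down(np.radians(a)).as_rotvec(); j=kin.ik(binp(85,-32,200),o)
    if j is not None: c.append((np.abs(j-robot.observe()["joints"]).max(),a,j))
c.sort(key=lambda k:k[0]); print(c)
o=down(np.radians(c[0][1])).as_rotvec()
robot.movep(binp(85,-32,200),o)
robot.servo_line(binp(85,-32,75),feed=160); robot.servo_line(binp(85,-32,45.5),feed=50)
s=robot.observe();print(s["t"],s["tcp_pos"],s["contact_force"])
grip(0.35); robot.hold(.1); robot.servo_line(binp(85,-32,180),feed=180)
# look at tray from above
robot.movep([470,-5,300],down(np.radians(-2)).as_rotvec())
s=robot.observe();print(s["t"],s["joints"])
im=viewer.read_camera("wrist"); cv2.imwrite("pics/w3.png",im[:,:,::-1])
pts(["tray","tray_tab","tray_lip","valve","coupling0_mid","bin"],"wrist")
im=viewer.read_camera("side"); pts(["valve","tray","tray_tab","tray_lip","bin"],"side")
im=viewer.read_camera("top"); cv2.imwrite("pics/t3.png",cv2.resize(im[130:300,120:440,::-1],None,fx=1.5,fy=1.5))
E
```

```text
[(np.float64(0.6977390499201628), 1.6, array([ 0.29304987,  0.82947404, -1.18804379,  1.55405984,  0.7886431 ,
        1.30349777, -0.97202007])), (np.float64(2.2112249339986807), 181.6, array([-1.2216168 ,  0.88535868,  1.34186398,  1.65833751, -0.88636743,
        1.33835563, -2.84207151]))]
24.4667 [607.80801037 242.30784984  45.27830275] [-0.64679239 -0.82466274 -1.35294251]
27.1 [ 1.1271522   0.5110275  -1.53294431  1.86628016  0.53196072  1.29526248
 -0.59331049]
wrist tray [([462.0, -2.0, 5.0], 0.9)]
wrist tray_tab [([539.0, -3.0, 73.0], 0.68)]
wrist tray_lip [([390.0, 3.0, 10.0], 0.63)]
wrist valve []
wrist coupling0_mid [([449.0, -45.0, 24.0], 0.86), ([751.0, -108.0, 3.0], 0.62)]
wrist bin []
side valve [([626.0, 483.0, -5.0], 0.66), ([389.0, 0.0, 5.0], 0.51), ([606.0, 239.0, 11.0], 0.44)]
side tray [([464.0, -2.0, 6.0], 0.94)]
side tray_tab [([542.0, -4.0, 75.0], 0.84)]
side tray_lip [([388.0, 5.0, 3.0], 0.98)]
side bin [([526.0, 275.0, -1.0], 0.61)]
```

View pics/w3.png

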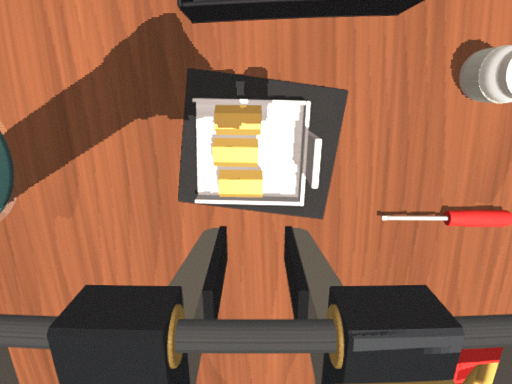

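View pics/t3.png

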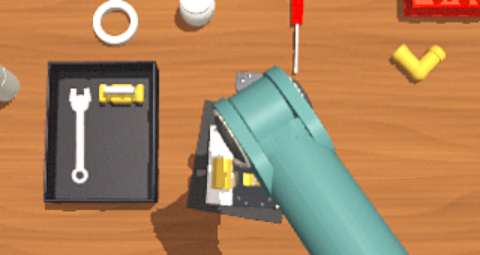

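The wrist view shows the tray with its tab from (319,137) to (316,188). The top crop shows the valve standing at the bin's +x end at (121,93) and the spanner beside it. Before gripping the tray I check that the arm can carry and tip it.

```bash
cat >> h.py <<'E'
def pose(lip,yaw,tilt):
    "TCP pose with the tray's lip at lip, tray yaw and tilt in deg"
    Rt=Rn.from_euler('z',yaw,degrees=True)*Rn.from_euler('y',-tilt,degrees=True)
    T=Rt*down(0)
    return np.array(lip)+Rt.apply([154,0,66])+T.apply([0,0,19]), T.as_rotvec()
E
python3 - <<'E'
from h import *
robot.servo_line([470,-5,340],feed=200)
robot.goto_joints([0,.3,0,1.8,0,1.04,0])
s=robot.observe();print(s["t"],s["tcp_pos"],s["tcp_rot"])
print(kin.ik([543,-5,55],down(np.radians(-2.5)).as_rotvec()))
for lx,ly in((500,272),(530,262)):
  for yaw in(-25,-10,0,10,25):
    for t in(0,40,50,60):
      p,o=pose((lx,ly,105 if t else 180),yaw,t); j=kin.ik(p,o)
      print(lx,yaw,t,None if j is None else j.round(2))
E
```

```text
29.575 [561.63681277 -33.05947758 234.12549822] [-2.22057883e+00 -2.22189247e+00  8.29109846e-05]
[-0.04501113  0.5116098  -0.00926457  1.97627327  0.00745813  0.65374133
 -0.10264313]
500 -25 0 [-0.35  0.49 -0.01  1.53  0.01  1.12 -0.8 ]
500 -25 40 [-0.67  0.3  -0.11  2.    0.99  0.85 -1.89]
500 -25 50 [-0.53  0.33 -0.42  2.05  1.26  1.06 -2.19]
500 -25 60 [-0.24  0.54 -0.95  2.09  1.53  1.49 -2.41]
500 -10 0 [-0.36  0.54 -0.07  1.46  0.04  1.14 -0.61]
500 -10 40 [-0.4   0.28 -0.38  2.04  1.14  0.72 -1.77]
500 -10 50 [-0.23  0.32 -0.71  2.14  1.47  0.92 -2.12]
500 -10 60 [-0.11  0.45 -1.    2.22  1.7   1.26 -2.35]
500 0 0 [-0.37  0.56 -0.11  1.42  0.06  1.16 -0.49]
500 0 40 [-0.44  0.24 -0.29  2.08  1.15  0.55 -1.64]
500 0 50 [-0.15  0.27 -0.72  2.19  1.59  0.75 -2.08]
500 0 60 [-0.09  0.34 -0.92  2.3   1.83  1.03 -2.35]
500 10 0 [-0.39  0.58 -0.14  1.4   0.08  1.17 -0.36]
500 10 40 [-0.51  0.22 -0.17  2.11  1.11  0.38 -1.45]
500 10 50 [-0.46  0.18 -0.3   2.25  1.72  0.48 -2.1 ]
500 10 60 [ 0.31  0.5  -1.3   2.35  2.04  1.05 -2.23]
500 25 0 [-0.41  0.6  -0.19  1.38  0.12  1.18 -0.18
[... 503 characters left out ...]
.09]
530 -10 60 [-0.19  0.4  -0.81  2.2   1.71  1.13 -2.34]
530 0 0 [-0.35  0.61 -0.1   1.35  0.06  1.19 -0.45]
530 0 40 [-0.53  0.26 -0.13  2.04  1.09  0.49 -1.55]
530 0 50 [-0.35  0.25 -0.43  2.17  1.58  0.64 -2.06]
530 0 60 [-0.12  0.33 -0.8   2.28  1.88  0.94 -2.35]
530 10 0 [-0.36  0.62 -0.13  1.33  0.08  1.2  -0.33]
530 10 40 [-0.53  0.24 -0.08  2.07  1.04  0.34 -1.34]
530 10 50 [-0.85  0.18  0.2   2.24  1.79  0.34 -2.15]
530 10 60 [ 0.37  0.55 -1.3   2.31  2.09  1.03 -2.17]
530 25 0 [-0.39  0.64 -0.19  1.31  0.12  1.21 -0.14]
530 25 40 [-0.43  0.24 -0.12  2.08  0.62  0.16 -0.68]
530 25 50 [ 0.54  0.52 -1.3   2.19  1.93  0.56 -1.75]
530 25 60 [ 0.56  0.49 -1.29  2.35  2.4   0.68 -2.21]
```

```bash
python3 - <<'E'
from h import *
o=down(np.radians(-2.5)).as_rotvec()
grip(0.45)
robot.movep([543,-5,120],o); robot.servo_line([543,-5,55],feed=80)
s=robot.observe();print(s["t"],s["tcp_pos"],s["contact_force"])
grip(0,60); s=robot.observe();print(s["t"],s["tcp_pos"],s["grip_width"]*92,s["grip_force"],s["contact_force"])
robot.servo_line([543,-5,75],feed=50)
robot.hold(.2);s=robot.observe();print(s["t"],s["grip_width"]*92,s["contact_force"],s["wrist_torque"])
im=viewer.read_camera("side"); cv2.imwrite("pics/s4.png",cv2.resize(im[150:260,150:300,::-1],None,fx=4,fy=4))
pts(["tray_tab","tray_lip"],"side")
p,q=pose((525,262,110),-15,60);print(kin.ik(p,q))
E
```

```text
31.425 [543.42575928  -4.97071072  55.34911357] [-0.25190478  0.45861733  0.13246657]
32.025 [542.74514934  -4.88689905  55.1178743 ] 7.540428518334548 60.0005167722702 [-1.98027717 -0.15289291  2.91516939]
32.775 7.480612484186359 [ 0.30557133 -0.18664747 -4.87092234] [-0.09618586 -0.4240237  -0.0345054 ]
side tray_tab [([545.0, -2.0, 94.0], 0.91)]
side tray_lip [([391.0, 0.0, 27.0], 0.89), ([760.0, 260.0, -2.0], 0.5)]
[-1.96692787  0.7095337   1.38396366  2.26024561  0.96615515  0.24804037
 -2.01449096]
```

View pics/s4.png

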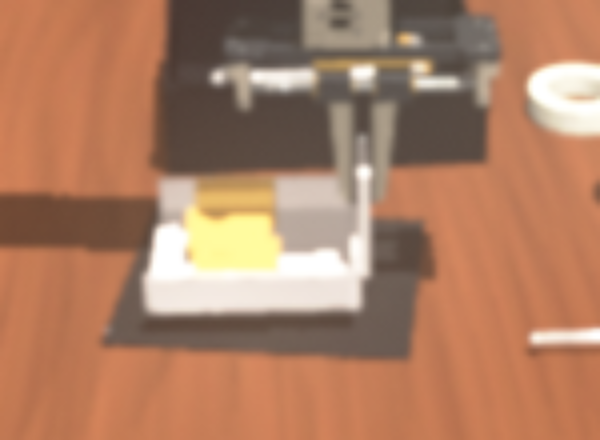

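The side crop shows the tray held level, clear of its mat, with the couplings lying still at (235,240). Next I carry it to the bin and tip it.

```bash
python3 - <<'E'
from h import *
robot.servo_line([543,-5,227],feed=150)
p,q=pose((525,262,180),-15,0); robot.servo_line(p,feed=170,rotation=q)
s=robot.observe();print(s["t"],s["joints"].round(2),s["contact_force"],s["wrist_torque"])
for t,z in((10,155),(20,130),(30,112)):
    p,q=pose((525,262,z),-15,t)
    try: robot.servo_line(p,feed=70,rotation=q)
    except robot.IKError as e: print("IK",t,e); break
    s=robot.observe();print(t,s["t"],s["joints"].round(2),s["contact_force"].round(1))
for t in(40,50,60):
    p,q=pose((525,262,110),-15,t); j=kin.ik(p,q); print(t,None if j is None else j.round(2))
E
```

```text
35.7833 [-0.36  0.56 -0.01  1.43  0.01  1.16 -0.63] [-0.06779423 -0.03212563 -4.94297598] [-0.1560254  -0.41585512  0.01493671]
10 36.1083 [-0.44  0.46  0.02  1.59  0.12  0.96 -0.75] [ 0.  -0.1 -4.7]
20 36.475 [-0.57  0.39  0.09  1.75  0.29  0.77 -0.94] [ 1.4 -0.8 -3.7]
30 36.9 [-0.74  0.33  0.19  1.89  0.56  0.64 -1.24] [-0.3 -0.3 -1.6]
40 [-0.97  0.28  0.32  2.03  0.9   0.6  -1.64]
50 [-1.19  0.26  0.44  2.14  1.23  0.66 -2.04]
60 [-1.36  0.29  0.5   2.23  1.46  0.8  -2.36]
```

```bash
python3 - <<'E'
from h import *
for t in (40,50):
    p,q=pose((525,262,115),-15,t); robot.servo_line(p,feed=70,rotation=q)
robot.hold(.3); s=robot.observe();print(s["t"],s["contact_force"].round(1),s["wrist_torque"],s["grip_width"]*92)
for t,z in((30,130),(0,200)):
    p,q=pose((525,262,z),-15,t); robot.servo_line(p,feed=110,rotation=q)
robot.servo_line([543,-5,227],feed=200,rotation=down(np.radians(-2.5)).as_rotvec())
robot.hold(.2)
s=robot.observe();print(s["t"],s["tcp_pos"],s["contact_force"].round(1),s["joints"].round(2))
im=viewer.read_camera("top"); cv2.imwrite("pics/t5.png",cv2.resize(im[130:300,120:440,::-1],None,fx=2.4,fy=2.4))
pts(["coupling0_mid","valve","tray_tab","tray_lip"],"top")
im=viewer.read_camera("side"); cv2.imwrite("pics/s5.png",cv2.resize(im[120:260,150:350,::-1],None,fx=4,fy=4))
pts(["tray_tab","tray_lip"],"side")
E
```

```text
38.325 [-1.1  0.4 -2. ] [ 0.22063891  0.9645394  -0.02296978] 7.591532319690063
41.7833 [543.23634905  -4.26572084 226.86998964] [ 0.2  0.5 -2.1] [-0.11  0.27  0.07  1.86 -0.02  1.01 -0.07]
top coupling0_mid [([436.0, 229.0, 43.0], 0.48), ([466.0, -0.0, 176.0], 0.46)]
top valve [([609.0, 239.0, 6.0], 0.82)]
top tray_tab [([753.0, -109.0, 1.0], 0.16)]
top tray_lip [([387.0, 0.0, 180.0], 0.6)]
side tray_tab [([545.0, -6.0, 244.0], 0.9)]
side tray_lip [([393.0, -1.0, 179.0], 0.69), ([465.0, -4.0, 178.0], 0.31)]
```

View pics/t5.png

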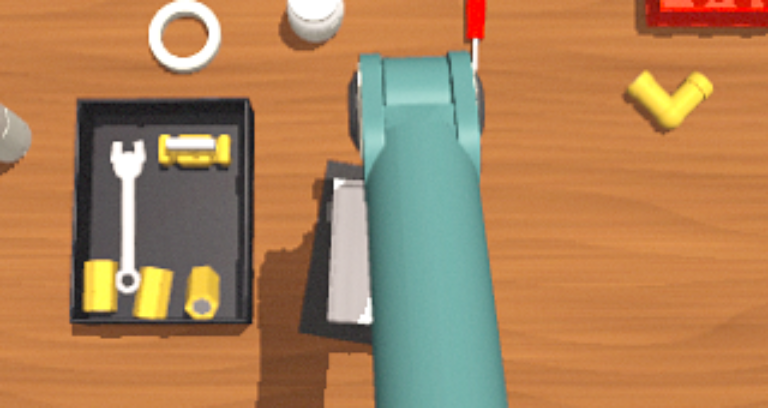

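View pics/s5.png

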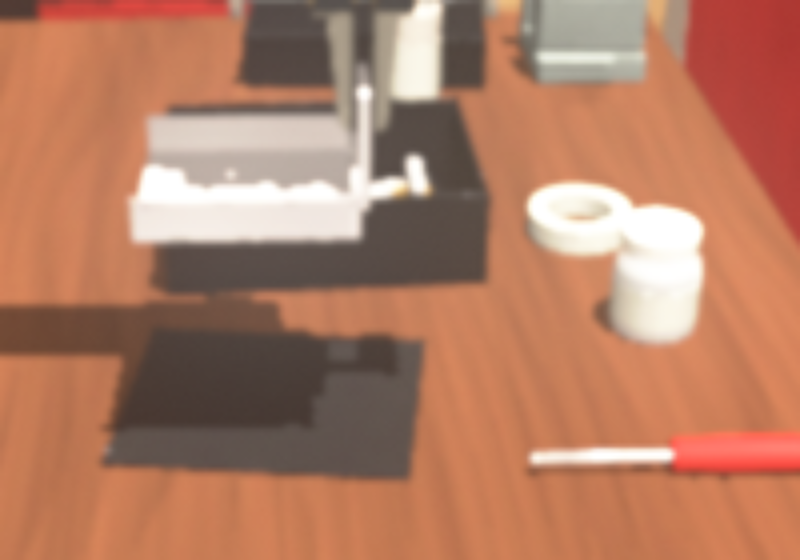

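All three couplings are in the bin, at (100,285), (153,293) and (203,292), and the tray is empty. I set it back on the mat.

```bash
python3 - <<'E'
from h import *
o=down(np.radians(-2.5)).as_rotvec()
robot.servo_line([543,-5,75],feed=150,rotation=o); robot.servo_line([543,-5,55.3],feed=30); robot.hold(.2)
s=robot.observe();print(s["t"],s["tcp_pos"],s["contact_force"].round(1),s["wrist_torque"])
grip(0.4); robot.hold(.1); robot.servo_line([543,-5,160],feed=120)
robot.servo_line([543,-260,300],feed=250)
robot.hold(.2); print(robot.observe()["t"])
im=viewer.read_camera("side"); 
A=cv2.resize(im[130:260,150:320,::-1],(680,520))
pts(["tray","tray_tab","tray_lip","mat","bin","coupling0_mid","jar","tape_roll","screwdriver","elbow"],"side")
im2=viewer.read_camera("top"); B=im2[160:290,140:330,::-1]
cv2.imwrite("pics/f.png",np.vstack([cv2.resize(im[130:240,150:320,::-1],(600,300)),cv2.resize(B,(600,300))]))
pts(["tray_tab","tray_lip","coupling0_mid","valve","spanner"],"top")
E
```

```text
44.3583 [543.03322064  -5.00692021  55.2003136 ] [ 0.8  0.  -2.4] [-0.02330238 -0.14617048  0.0433706 ]
47.5917
side tray [([466.0, 1.0, 5.0], 0.73)]
side tray_tab [([543.0, -5.0, 77.0], 0.83)]
side tray_lip []
side mat [([437.0, 354.0, 27.0], 0.66), ([477.0, -2.0, 4.0], 0.61)]
side bin [([527.0, 274.0, -2.0], 0.73)]
side coupling0_mid [([431.0, 227.0, 41.0], 0.6), ([787.0, 91.0, -4.0], 0.53)]
side jar [([789.0, 91.0, -2.0], 0.57)]
side tape_roll [([762.0, 257.0, -6.0], 0.72)]
side screwdriver [([757.0, -112.0, -3.0], 0.79)]
side elbow [([658.0, -357.0, 2.0], 0.76)]
top tray_tab [([546.0, -7.0, 77.0], 0.57), ([427.0, 292.0, 20.0], 0.53)]
top tray_lip [([389.0, -3.0, 6.0], 0.89), ([609.0, 242.0, 4.0], 0.49)]
top coupling0_mid [([436.0, 232.0, 40.0], 0.73)]
top valve [([609.0, 241.0, 5.0], 0.58)]
top spanner [([522.0, 329.0, 7.0], 0.68), ([607.0, 241.0, 4.0], 0.56), ([467.0, -1.0, 5.0], 0.44)]
```

View pics/f.png

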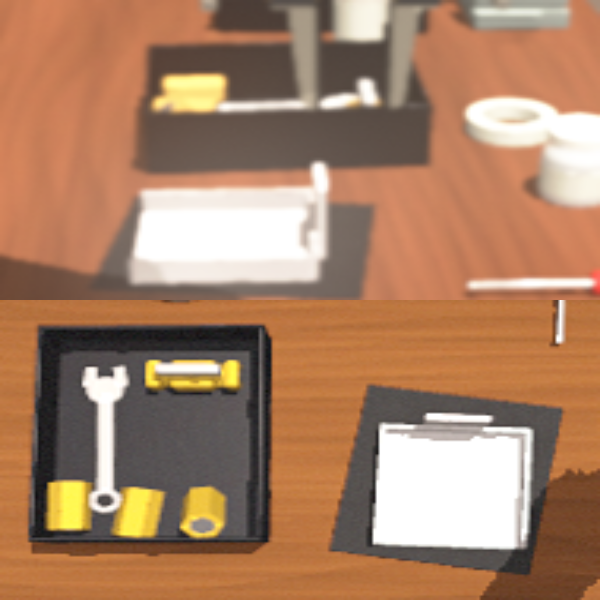

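The tray is level and empty inside its mat at about (455,490), and all five parts lie inside the bin below the rim. I hand the job in.

```bash
python3 -c "
from cell import robot
print(robot.job_done())"
```

```text
the job is handed in; nothing more can be done
None
```

I packed the spanner, the valve and all three couplings in the bin, set the empty tray back level on its mat, and handed the job in at about 48 s. One coupling came to rest at a tilt, but by the camera estimates (centre about 40 mm up) its top stays below the rim. The verdict was not shown.

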